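Hold the hidden bolt head of a shaker drive

ROBOT

A 6-joint arm with a two-finger parallel gripper is mounted at the origin on a cart in front of the work surface, level with it; the furniture and walls round the work are solid. World frame = base frame: x ahead of the robot, y to its left, z up, the work surface at z = 0. Lengths are in m, angles in degrees, forces in N, time in s.
With the tool pointing down it reaches from about 0.375 to 0.9 m from the base axis. Payload 3.1 kg.
Tool frame: the origin (TCP) lies at the very end of the fingers, on their centre line; the grasp point (between the pads) lies 19 mm behind it; z points along the fingers, x is the direction in which the jaws open and shut, and the axes are right-handed (so a half turn about z gives the same grasp; the last joint's range is limited). The gripper opens to 87 mm and grips with 3 to 60 N. Pads are 19 mm wide; open, the fingers measure 117 mm over their backs; the gripper's body (75 mm by 190 mm) begins 51 mm behind the grasp point.
Start: joints at [-82.649, 30.224, 82.088, -0, 67.689, -10.227], TCP at [0.189, -0.596, 0.223] pointing down, gripper open.
Joint ranges: [-176.69, 176.69], [-43.24, 126.21], [12.49, 139.97], [-82, 262], [0, 151.66], [-163.58, 163.58]. Speed limits (degrees/s): [159.86, 159.86, 180, 180, 180, 180].

INTERFACE

Orientations are given as a 3x3 rotation matrix whose columns are the frame's x, y, z axes.
In Python, from rig import read_state, capture, bot gives the robot as it stands.
- The arm moves only by the shell command python3 -m crank 'ROWS' [OPENING]. ROWS is JSON, a list of rows, each a list of 2 entries, a list of its own where there are three numbers: the shift along the tool's x, y, z in cm, then the turn, a rotation vector about the tool's x, y, z in rad. In form: [[[dx, dy, dz], [wx, wy, wz]], ...]. A call has 1 to 12 rows; each row shifts and turns the commanded pose from where the row before left it, along the tool's axes as they then stand; what a row does not reach is not made up. A row lasts 1/10 s, in which the tool goes at most 50 mm and 8.59 degrees, less where a joint would pass 70% of its speed; a pose out of reach is approached as far as the arm can. A call with a gripper value outside its range is refused whole. OPENING is the closure, from -1 (fully open) to 1 (shut), set as the call begins (- or left out, the last holds). The fingers move at their own pace and stop on an object; the grip force is fixed at half the most. Time passes only in rows, so rows that do not move let the fingers close. It gives the time, the measured TCP pose, the force and the opening at its end, in the units of the state.
- read_state(): the state, without advancing time (a new reading comes with each control period).
- capture(name): name is "scene" or "top" or "wrist"; returns a dict with "pixels" (384x512x3 uint8, red, green, blue), "camera_matrix" (3x3 intrinsics, pixels), "dist" ([k1, k2, p1, p2, k3] as OpenCV has them; the pictures are not rectified), "R" (3x3) and "t" (3): a world point X has camera coordinates R X + t. Camera axes: x right, y down, z forward; pixel columns grow to the right and rows downward; lengths in m; the calibration is good to about 2 mm. A picture is of the moment at which its call begins. There is no depth.
- bot.hand_in(): hands the job in, once; it reports no verdict.
The state is a dict: "time_s": time; "joint_positions": joint angles; "qvel": joint speeds; "tau": joint torques, N m; "position": TCP position; "tcp_rot": TCP orientation; "force": force on the tool from outside, world axes, zero at the start; "moment": the same for the moment, N m; "opening": opening from 0.0 (shut) to 1.0 (fully open).
Only numpy, scipy, OpenCV 4.12 (cv2) and the standard library are available. Lean on these libraries where they do the work, as an engineer would, in place of code of your own. Each camera call takes 0.05 s, during which the arm holds its last target.

TASK

Open the transport lock of the shaker drive unit: slide the yellow guard by its black grip to the left, fully to its end stop. Then reach down into the narrow gap behind the steel bracket, take the hidden brass T-head of the bolt between the fingers by its two flat sides, bring it upright against its spring and keep it from turning back, so that the nut in front can be undone: finish while still holding it, and leave the glassware and the stopper round it where they stand.

Things in the scene. Friction and masses are not known exactly. Their poses are not given: they have to be found in the camera images.
- drive: Shaker drive unit, fixed, 190 x 236 x 110 mm: upright steel bracket in front, white housing behind, both 110 mm high; between them a gap 56 mm wide along the unit's y, open above and at its ends, floor 14 mm up. Origin: bench level under the gap's middle; x from bracket to housing (away from robot), y to the unit's left, z up. On top: 4 mm rails with 11 mm black end stops.
- lock (a joint): Transport lock slide, m: 0 with the guard over the bolt head, 0.110 at its end stop to the unit's left (+y of the drive), where the gap over the head is free; below about 0.10 the guard is in the gripper's way. Starts at 0 to 0.03, about 2.5 N of friction, stays where it is left.
- lock_grip (a point): Point in the black grip on the yellow guard, on its centre line, 12 mm below its top and 21 mm above the guard plate. Grip: 30 mm along the drive's x, 16 mm along y. Plate: 84 (x) x 80 (y) x 5 mm, top 118 mm above the bench, reaching 68 mm to -y and 12 mm to +y of this point. It travels along the drive's y, from y = -22 mm (lock 0) to +88 mm (lock 0.110).
- bolt (a joint): Turn of the bolt about the drive's x axis, rad: 0 with the head upright (long side vertical); positive = clockwise seen from the robot (top leans to -y). A spring keeps it at its stop at 0.42; holding it upright takes about 0.06 N m, and let go it turns back. Upright fingers closing on its flat sides along the drive's y turn it upright.
- bolt_head (a point): Centre of the bolt's brass T-head in the gap: drive's x = 0, y = -50 mm, 78 mm above the bench, 32 mm below the bracket's top. Head: 16 mm along the drive's x, 12 mm across its two flat sides (along y when upright), 32 mm long (vertical when upright), on a 10 mm shank from the bracket. On the same axis in front of the bracket: brass nut and stud end with a red line (vertical when upright).
- conical_flask: Bystander, to be left alone: a conical glass flask, 92 across, 124 high mm, loose. Origin at the centre of its underside, z up. It stands about 0.24 m to one side of the drive unit's middle.
- beaker_250: Bystander, to be left alone: a glass beaker, 99 across, 129 high mm, loose. Origin at the centre of its underside, z up. It stands about 0.24 m to one side of the drive unit's middle.
- cylinder_10: Bystander, to be left alone: a slim stoppered glass measuring cylinder, 30 across, 131 high mm, loose. Origin at the centre of its underside, z up.
- bung_1: Bystander, to be left alone: a black rubber stopper, 34 across, 22 high mm, loose. Origin at the centre of its underside, z up.

How it is judged:
By the outcome, as a careful person would: the job done as asked, in the order asked, and still so for the second after the job is handed in, while the arm keeps its last pose, push and grip.
It also fails if it takes over 40 s, if anything falls off the work surface, if the arm or the gripper's body presses on something with over 40 N, if the wrist force passes 120 N, or if a joint passes its speed limit or range.

## Working session

There is one attempt and no reset: what is moved stays moved. The work goes in short steps, Python scripts to look and compute and a shell command to move; the robot and the scene stay as the last step left them, time stands still between calls to the robot, and variables do not carry over. Pictures are saved under pics/ and viewed, and the job is handed in when it is done.

```bash
ls; mkdir -p pics; python3 - <<'E'
from rig import read_state, capture
import cv2
s=read_state()
for k in s: print(k,s[k])
for n in ("scene","top","wrist"):
    c=capture(n); cv2.imwrite(f"pics/{n}0.png",c["pixels"][:,:,::-1])
    print(n,c["camera_matrix"],c["dist"],c["R"],c["t"])
E
```

```text
pics
time_s 0.0
joint_positions [-8.26490973e+01  3.02800834e+01  8.21570807e+01 -5.46516093e-04
  6.76888848e+01 -1.02269595e+01]
qvel [-0.01195942  0.01345515 -0.06919893 -0.13012621 -0.03812968  0.02889138]
tau [-1.31036486e-03 -4.40047038e+01 -1.76589078e+01  6.30643009e-02
  5.84523682e-02 -1.82078566e-04]
position [ 0.18868379 -0.59506241  0.2215558 ]
tcp_rot [[ 3.02004723e-01 -9.53306385e-01 -2.90228491e-04]
 [-9.53303967e-01 -3.02004621e-01  2.18075769e-03]
 [-2.16658057e-03 -3.81923149e-04 -9.99997580e-01]]
force [ 0.30452713 -0.30113258  0.37562131]
moment [ 0.06120049  0.03212757 -0.00511992]
opening 0.9982553691360145
scene [[477.34898148   0.         254.71979556]
 [  0.         477.34898148 199.00593186]
 [  0.           0.           1.        ]] [-0.03724753  0.          0.          0.          0.        ] [[ 0.62796404 -0.77792902 -0.02208166]
 [-0.38807763 -0.28841959 -0.87533416]
 [ 0.67457906  0.55824777 -0.48301398]] [-0.33829417  0.26244691  1.32749316]
top [[439.32601702   0.         257.69565229]
 [  0.         439.32601702 193.24676154]
 [  0.           0.           1.        ]] [0.0216408 0.        0.        0.        0.       ] [[ 0.06496876 -0.99788645  0.00129723]
 [-0.97159169 -0.06355316 -0.2279706 ]
 [ 0.22757121  0.01355059 -0.97366715]] [-0.08405234  0.48726887  1.50838322]
wrist [[315.61564724   0.         253.28435252]
 [  0.         315.61564724 192.22688299]
 [  0.           0.           1.        ]] [-0.0617065  0.         0.         0.         0.       ] [[ 0.30147701 -0.95347199 -0.00166442]
 [-0.90797636 -0.28762374  0.30471546]
 [-0.29101639 -0.09035345 -0.95244198]] [-0.62371988 -0.0358289   0.39340729]
```

View pics/scene0.png

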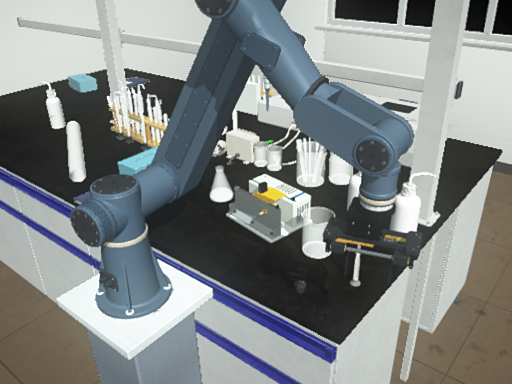

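View pics/top0.png

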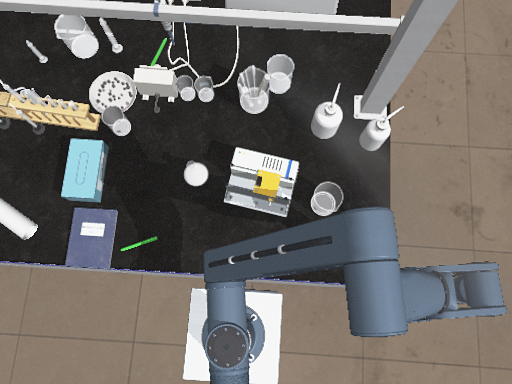

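View pics/wrist0.png

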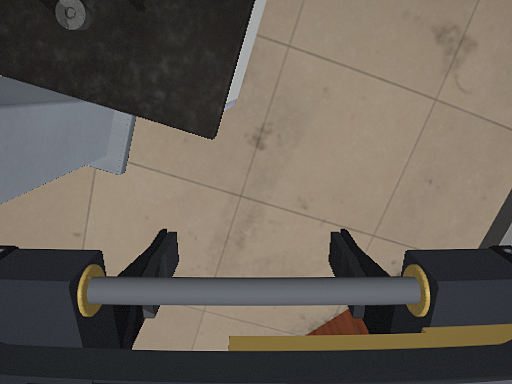

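```bash
python3 - <<'E'
import cv2
a=cv2.imread("pics/scene0.png")[150:300,200:370]; cv2.imwrite("pics/s0c.png",cv2.resize(a,None,fx=4.7,fy=4,interpolation=2) if 0 else cv2.resize(a,None,fx=4,fy=4,interpolation=2))
a=cv2.imread("pics/top0.png")[130:230,170:350]; cv2.imwrite("pics/t0c.png",cv2.resize(a,None,fx=4.4,fy=4.4,interpolation=2))
E
```

```text
(no output)
```

View pics/s0c.png

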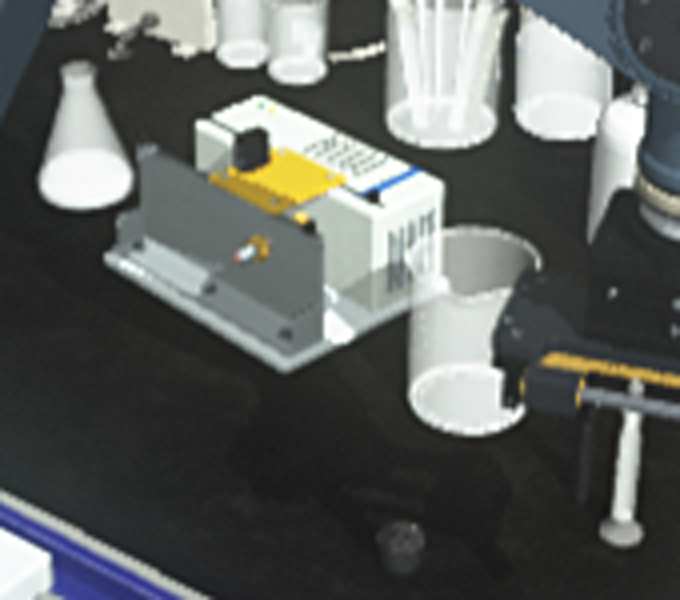

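View pics/t0c.png

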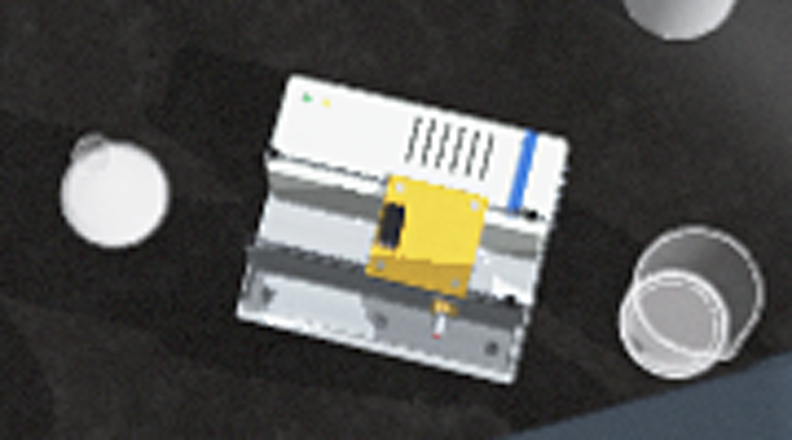

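```bash
cat > h.py <<'E'
import numpy as np, cv2
from rig import read_state, capture
def ray(c,uv):
    K=np.array(c["camera_matrix"]);d=np.array(c["dist"])
    p=cv2.undistortPoints(np.array(uv,float).reshape(-1,1,2),K,d).reshape(-1,2)
    R=np.array(c["R"]);t=np.array(c["t"])
    return -R.T@t, np.c_[p,np.ones(len(p))]@R
def atz(c,uv,z):
    o,v=ray(c,uv); z=np.broadcast_to(z,len(v)); return o+v*((z-o[2])/v[:,2])[:,None]
def proj(c,X):
    R=np.array(c["R"]);t=np.array(c["t"])
    return cv2.projectPoints(np.array(X,float).reshape(-1,1,3),cv2.Rodrigues(R)[0],t,np.array(c["camera_matrix"]),np.array(c["dist"]))[0].reshape(-1,2)
E
python3 - <<'E'
from h import *
np.set_printoptions(precision=4,suppress=True)
c=capture("top")
f=lambda l:np.array(l,float)/4.4+[170,130]-.4
h=atz(c,f([(292,75),(568,140),(547,215+5),(268,155)]),.110);print("housing FL,FR,NR,NL\n",h)
p=atz(c,f([(387,175),(490,197),(465,297),(367,272)]),.118);print("plate\n",p,p.mean(0))
b=atz(c,f([(238,320),(513,382)]),.01);print("base front",b)
br=atz(c,f([(250,247),(525,310)]),.11);print("bracket top",br)
print("flask",atz(c,f([(115,200)]),0.03),"beaker bottom",atz(c,f([(674,325)]),0.0),"rim",atz(c,f([(698,292)]),0.129))
for a,b in((h[0],h[1]),(p[0],p[1]),(p[3],p[2]),(br[0],br[1])):
    d=a-b; print(np.linalg.norm(d),np.degrees(np.arctan2(-d[0],d[1])))
s=capture("scene")
g=lambda l:np.array(l,float)/4+[200,150]-.4
print("bung",atz(s,g([(401,550)]),.011)," cyl?",atz(s,g([(622,535)]),.0))
E
```

```text
housing FL,FR,NR,NL
 [[ 0.6424  0.0344  0.11  ]
 [ 0.6025 -0.1884  0.11  ]
 [ 0.5358 -0.1748  0.11  ]
 [ 0.5746  0.0484  0.11  ]]
plate
 [[ 0.562  -0.047   0.118 ]
 [ 0.5493 -0.1288  0.118 ]
 [ 0.4677 -0.1137  0.118 ]
 [ 0.4827 -0.0366  0.118 ]] [ 0.5154 -0.0815  0.118 ]
base front [[ 0.4605  0.0702  0.01  ]
 [ 0.4232 -0.1602  0.01  ]]
bracket top [[ 0.4987  0.0565  0.11  ]
 [ 0.4623 -0.1611  0.11  ]]
flask [[0.5512 0.1787 0.03  ]] beaker bottom [[ 0.482  -0.2924  0.    ]] rim [[ 0.4809 -0.2921  0.129 ]]
0.22642286039473794 -10.144477403461465
0.08277689357159813 -8.7835154617622
0.07857139881005942 -10.944883881644685
0.22063331380417417 -9.500831392310426
bung [[ 0.2915 -0.3602  0.011 ]]  cyl? [[ 0.4105 -0.4677  0.    ]]
```

```bash
python3 -m crank '[[[0,0,-1],[0,0,0.1204]],[[0,0,-1],[0,0,0.1204]],[[0,0,-1],[0,0,0.1204]],[[0,0,-1],[0,0,0.1204]],[[-4,-1.46,0],[0,0,0]],[[-4,-1.46,0],[0,0,0]],[[-4,-1.46,0],[0,0,0]],[[-4,-1.46,0],[0,0,0]],[[-4,-1.46,0],[0,0,0]],[[-4,-1.46,0],[0,0,0]],[[-4,-1.46,0],[0,0,0]],[[-4,-1.46,0],[0,0,0]]]'
python3 -m crank '[[[-4,-1.46,0],[0,0,0]],[[-4,-1.46,0],[0,0,0]],[[-4,-1.46,0],[0,0,0]],[[-4,-1.46,0],[0,0,0]],[[-4,-1.46,0],[0,0,0]],[[-4,-1.46,0],[0,0,0]],[[0,0,0],[0,0,0]],[[0,0,0],[0,0,0]]]'
python3 - <<'E'
from h import *
for n in("wrist","top","scene"):
    c=capture(n); cv2.imwrite(f"pics/{n}1.png",cv2.resize(c["pixels"][:,:,::-1],None,fx=1.5,fy=1.5,interpolation=2))
s=read_state();print(s["position"],s["tcp_rot"],s["joint_positions"],s["force"])
E
```

```text
time_s: 1.45
position: [0.36, -0.2994, 0.2627]
tcp_rot: [[-0.174, -0.985, 0.0], [-0.985, 0.174, -0.0], [0.0, -0.0, -1.0]]
force: [1.1, -0.6, -1.0]
opening: 1.003
time_s: 2.25
position: [0.4874, -0.0791, 0.2624]
tcp_rot: [[-0.171, -0.985, -0.001], [-0.985, 0.171, -0.0], [0.001, 0.001, -1.0]]
force: [0.9, -0.7, 0.6]
opening: 0.997
[ 0.4868917  -0.08089071  0.26249268] [[-1.75385869e-01 -9.84499650e-01 -4.86014588e-04]
 [-9.84499706e-01  1.75386014e-01 -2.73023295e-04]
 [ 3.54031499e-04  4.30596791e-04 -9.99999845e-01]] [-2.24135183e+01  1.71620568e+01  9.76728223e+01 -2.76300988e-02
  6.51849018e+01  7.76992012e+01] [-0.42597235  0.00150481  1.17354941]
```

View pics/wrist1.png

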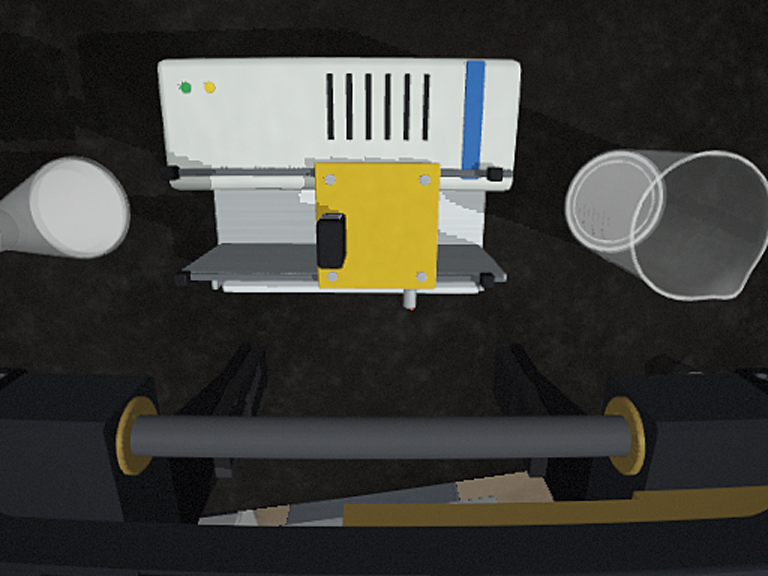

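```bash
python3 - <<'E'
import cv2
a=cv2.imread("pics/wrist1.png")
cv2.imwrite("pics/w1a.png",cv2.resize(a[140:320,290:470],None,fx=3.3,fy=3.3,interpolation=2))
b=cv2.hconcat([a[150:300,150:240],a[150:300,450:540]])
cv2.imwrite("pics/w1b.png",cv2.resize(b,None,fx=4,fy=4,interpolation=2))
E
```

```text
(no output)
```

View pics/w1a.png

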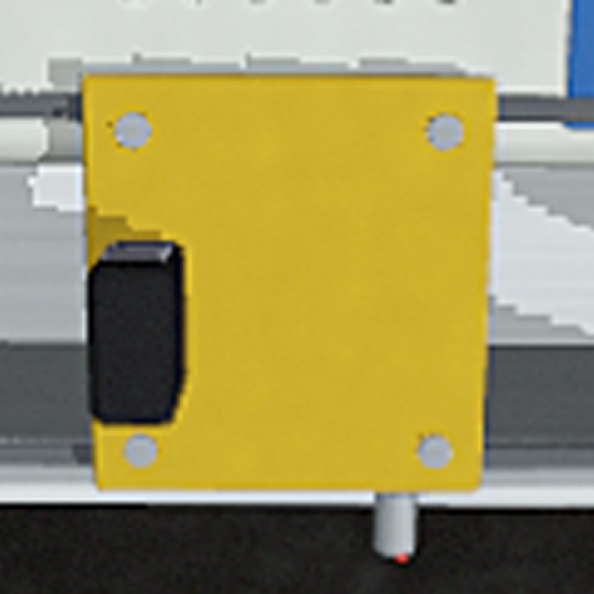

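View pics/w1b.png

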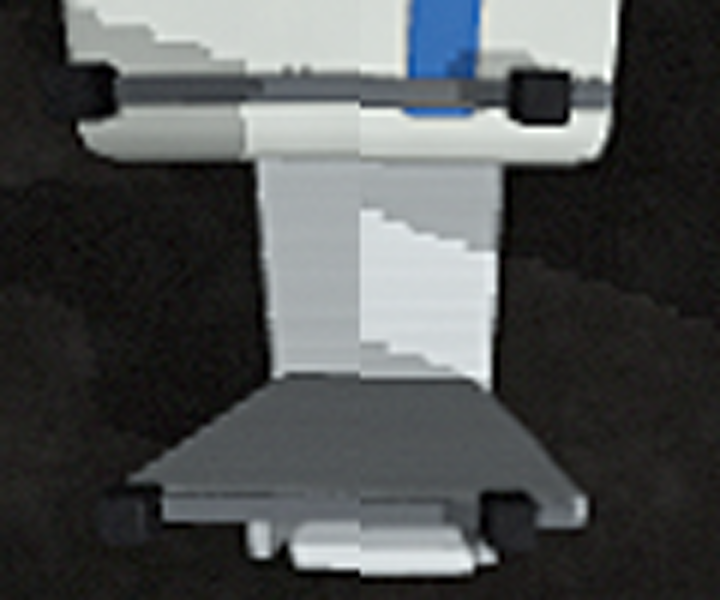

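View pics/scene1.png

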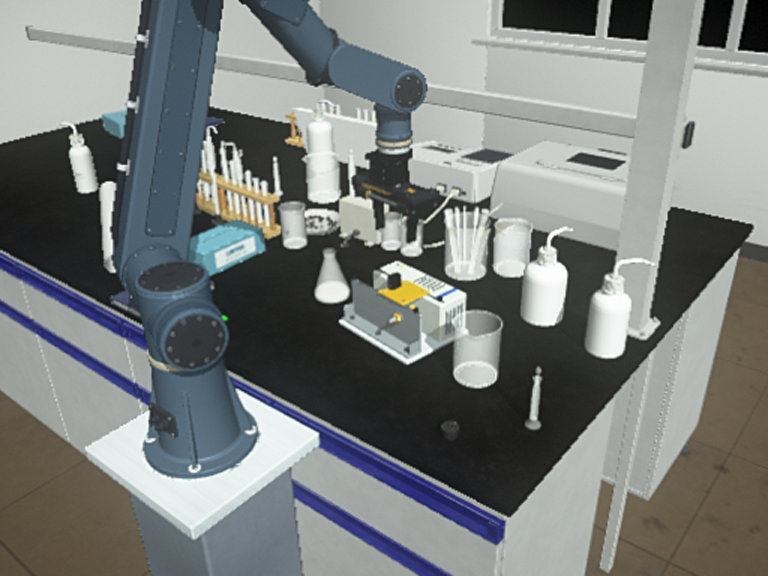

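```bash
cat > fit.py <<'E'
from h import *
np.set_printoptions(precision=4,suppress=True)
E
python3 - <<'E'
from fit import *
from scipy.optimize import least_squares
c=capture("wrist")
f=lambda l:((np.array(l,float)+.5)/3.3+[290,140])/1.5-.5
p=f([(83,75),(495,78),(482,492),(98,490)])
P=atz(c,p,.118);print(P,P.mean(0))
for i in range(4): d=P[i]-P[i-1];print(np.linalg.norm(d),np.degrees(np.arctan2(d[1],d[0])))
g=f([(90,262),(182,250),(174,424),(92,422)])  # grip top face
G=atz(c,g,.151);print("grip",G,G.mean(0))
q=lambda l:(np.array(l,float)+.5)/1.5-.5
def b(l): 
    l=np.array(l,float);x=l[:,0]/4;return q(np.c_[np.where(x<90,x+150,x+360),l[:,1]/4+150])
H=atz(c,b([(68,100),(615,100)]),.110);print("housing sides",H,H.mean(0))
B=atz(c,b([(132,487),(572,487)]),.110);print("bracket back",B,B.mean(0))
fl=atz(c,b([(262,160),(275,375),(502,165),(492,390)]),.014);print("floor",fl)
E
```

```text
[[ 0.5635 -0.0521  0.118 ]
 [ 0.549  -0.1296  0.118 ]
 [ 0.467  -0.1152  0.118 ]
 [ 0.4814 -0.0372  0.118 ]] [ 0.5152 -0.0835  0.118 ]
0.08334948498753383 -10.292946119498943
0.07882887281481166 -100.55496910880998
0.08320934260384376 170.09716082570355
0.07939488793258724 79.54942600192939
grip [[ 0.5326 -0.051   0.151 ]
 [ 0.5318 -0.0675  0.151 ]
 [ 0.5009 -0.0597  0.151 ]
 [ 0.5039 -0.0451  0.151 ]] [ 0.5173 -0.0558  0.151 ]
housing sides [[ 0.5735  0.0471  0.11  ]
 [ 0.5328 -0.1773  0.11  ]] [ 0.5531 -0.0651  0.11  ]
bracket back [[ 0.5077  0.056   0.11  ]
 [ 0.4684 -0.1636  0.11  ]] [ 0.4881 -0.0538  0.11  ]
floor [[ 0.554   0.0522  0.014 ]
 [ 0.5077  0.0623  0.014 ]
 [ 0.5116 -0.1768  0.014 ]
 [ 0.4627 -0.169   0.014 ]]
```

```bash
python3 -m crank '[[[-1.52,-1.32,1.5],[0,0,0]],[[-1.52,-1.33,2.5],[0,0,0.003]],[[0,0,3.5],[0,0,0]],[[0,0,2.7],[0,0,0]],[[0,0,0],[0,0,0]],[[0,0,0],[0,0,0]]]'
python3 - <<'E'
from h import *
for n in("wrist",):
    c=capture(n); cv2.imwrite(f"pics/{n}2.png",cv2.resize(c["pixels"][:,:,::-1],None,fx=1.5,fy=1.5,interpolation=2))
s=read_state();print(s["position"],s["force"])
E
```

```text
time_s: 3.05
position: [0.5187, -0.0556, 0.1607]
tcp_rot: [[-0.179, -0.984, -0.001], [-0.984, 0.179, 0.0], [-0.0, 0.001, -1.0]]
force: [0.2, -0.4, 0.3]
opening: 1.001
[ 0.51956063 -0.05565622  0.16158841] [0.24225556 0.64779858 0.57892229]
```

View pics/wrist2.png

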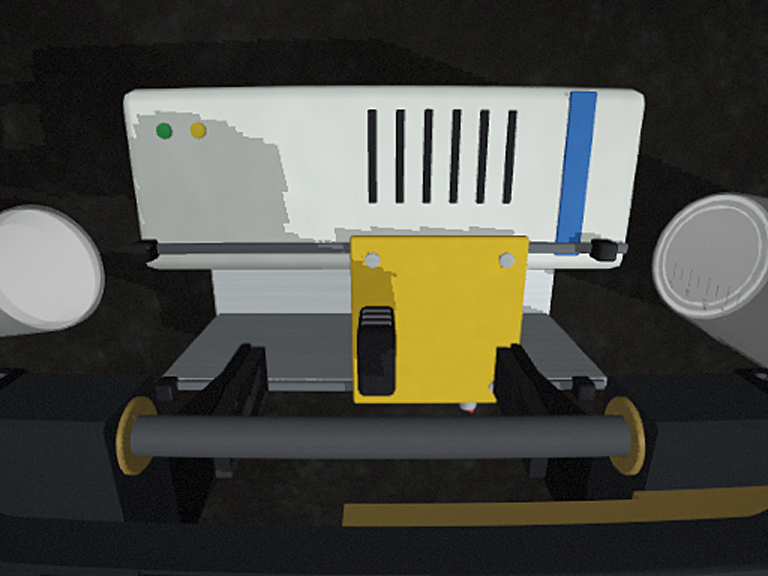

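```bash
python3 -m crank '[[[0,0,1.8],[0,0,0]],[[0,0,1.8],[0,0,0]],[[0,0,0],[0,0,0]]]'
python3 -m crank '[[[0,0,0],[0,0,0]],[[0,0,0],[0,0,0]],[[0,0,0],[0,0,0]],[[0,0,0],[0,0,0]],[[0,0,0],[0,0,0]],[[0,0,0],[0,0,0]]]' 1
python3 - <<'E'
from h import *
for n in("wrist",):
    c=capture(n); cv2.imwrite(f"pics/{n}3.png",cv2.resize(c["pixels"][:,:,::-1],None,fx=1.5,fy=1.5,interpolation=2))
s=read_state();print(s["position"],s["force"],s["opening"])
E
```

```text
time_s: 3.4
position: [0.5186, -0.0549, 0.1247]
tcp_rot: [[-0.178, -0.984, -0.001], [-0.984, 0.178, 0.0], [-0.0, 0.001, -1.0]]
force: [1.2, 0.8, 0.2]
opening: 1.002
time_s: 4.0
position: [0.5189, -0.0545, 0.1247]
tcp_rot: [[-0.177, -0.984, 0.0], [-0.984, 0.177, -0.0], [0.0, -0.0, -1.0]]
force: [0.2, -0.3, -0.1]
opening: 0.538
[ 0.5188751  -0.05451953  0.1246242 ] [ 0.5056776   0.08631244 -0.17155765] 0.49306181236730373
```

View pics/wrist3.png

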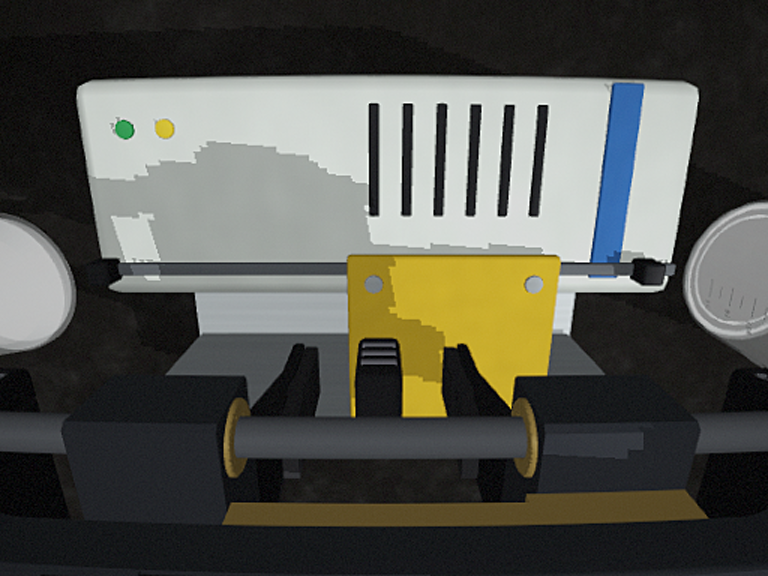

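```bash
python3 -m crank '[[[0,0,0],[0,0,0]],[[0,0,0],[0,0,0]],[[0,0,0],[0,0,0]],[[0,0,0],[0,0,0]],[[0,0,0],[0,0,0]]]' 1
```

```text
time_s: 4.55
position: [0.5188, -0.0544, 0.1245]
tcp_rot: [[-0.177, -0.984, -0.0], [-0.984, 0.177, 0.0], [-0.0, 0.0, -1.0]]
force: [-0.0, 1.9, 0.3]
opening: 0.183
```

```bash
python3 -m crank '[[[-1,0,0],[0,0,0]],[[-1.5,0,0],[0,0,0]],[[-1.5,0,0],[0,0,0]],[[-1.5,0,0],[0,0,0]],[[-1.5,0,0],[0,0,0]],[[-0.6,0,0],[0,0,0]],[[-0.4,0,0],[0,0,0]],[[0,0,0],[0,0,0]]]'
```

```text
time_s: 5.35
position: [0.5332, 0.0256, 0.1245]
tcp_rot: [[-0.177, -0.984, 0.001], [-0.984, 0.177, 0.002], [-0.002, -0.0, -1.0]]
force: [0.1, 1.8, -0.8]
opening: 0.178
```

```bash
python3 -m crank '[[[-0.2,0,0],[0,0,0]],[[-0.2,0,0],[0,0,0]],[[0,0,0],[0,0,0]]]'; python3 -m crank '[[[-0.2,0,0],[0,0,0]],[[0,0,0],[0,0,0]]]';python3 -m crank '[[[-0.2,0,0],[0,0,0]],[[0,0,0],[0,0,0]]]'
```

```text
time_s: 5.65
position: [0.5336, 0.0279, 0.1245]
tcp_rot: [[-0.177, -0.984, -0.0], [-0.984, 0.177, -0.0], [0.0, 0.0, -1.0]]
force: [0.2, -2.2, -2.7]
opening: 0.184
time_s: 5.85
position: [0.534, 0.0296, 0.1245]
tcp_rot: [[-0.177, -0.984, -0.0], [-0.984, 0.177, -0.001], [0.001, 0.0, -1.0]]
force: [-0.9, -3.0, -2.4]
opening: 0.179
time_s: 6.05
position: [0.534, 0.0297, 0.1245]
tcp_rot: [[-0.175, -0.984, -0.001], [-0.984, 0.175, -0.004], [0.004, 0.001, -1.0]]
force: [-1.5, -10.9, -1.6]
opening: 0.18
```

```bash
python3 -m crank '[[[-0.1,0,0],[0,0,0]],[[0,0,0],[0,0,0]]]'; python3 -m crank '[[[0.1,0,0],[0,0,0]],[[0,0,0],[0,0,0]],[[0,0,0],[0,0,0]],[[0,0,0],[0,0,0]],[[0,0,0],[0,0,0]]]' 0
python3 - <<'E'
from h import *
for n in("top",):
    c=capture(n); cv2.imwrite(f"pics/{n}4.png",cv2.resize(c["pixels"][100:260,150:380,::-1],None,fx=3,fy=3,interpolation=2))
s=read_state();print(s["position"],s["force"],s["opening"])
E
```

```text
time_s: 6.25
position: [0.534, 0.0297, 0.1244]
tcp_rot: [[-0.175, -0.985, -0.002], [-0.985, 0.175, -0.006], [0.006, 0.001, -1.0]]
force: [-2.0, -13.6, -1.9]
opening: 0.182
time_s: 6.75
position: [0.5344, 0.0326, 0.1247]
tcp_rot: [[-0.177, -0.984, 0.0], [-0.984, 0.177, 0.0], [-0.0, -0.0, -1.0]]
force: [-0.4, 0.4, 0.2]
opening: 0.48
[0.53440537 0.03249632 0.12462958] [-0.43403043 -0.41464168  0.05896448] 0.48832740561383464
```

View pics/top4.png

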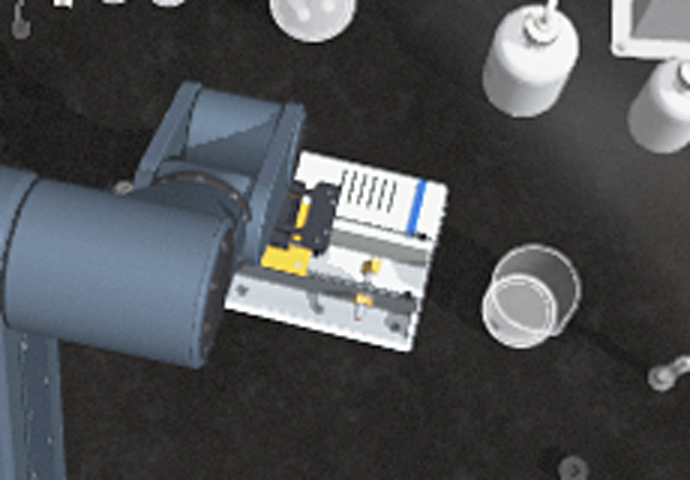

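```bash
python3 -m crank '[[[0,0,-3.5],[0,0,0]],[[0,0,-3.5],[0,0,0]],[[3,0.5,0],[0,0,0]],[[4,1,0],[0,0,0]],[[4,1,0],[0,0,0]],[[3.1,0,0],[0,0,0]],[[0,0,0],[0,0,0]],[[0,0,0],[0,0,0]]]'
python3 - <<'E'
from h import *
for n in("wrist","scene","top"):
    c=capture(n); cv2.imwrite(f"pics/{n}5.png",cv2.resize(c["pixels"][:,:,::-1],None,fx=1.5,fy=1.5,interpolation=2))
    np.savez(f"pics/{n}5.npz",**{k:np.array(v) for k,v in c.items()})
s=read_state();print(s["position"],s["force"],s["opening"])
E
```

```text
time_s: 7.6
position: [0.4848, -0.1025, 0.1946]
tcp_rot: [[-0.179, -0.984, 0.0], [-0.984, 0.179, 0.001], [-0.001, -0.0, -1.0]]
force: [0.1, 0.6, -0.5]
opening: 0.499
[ 0.48490406 -0.10115185  0.19446193] [-0.7911838   0.13566894 -0.14805705] 0.4986018450782642
```

View pics/wrist5.png

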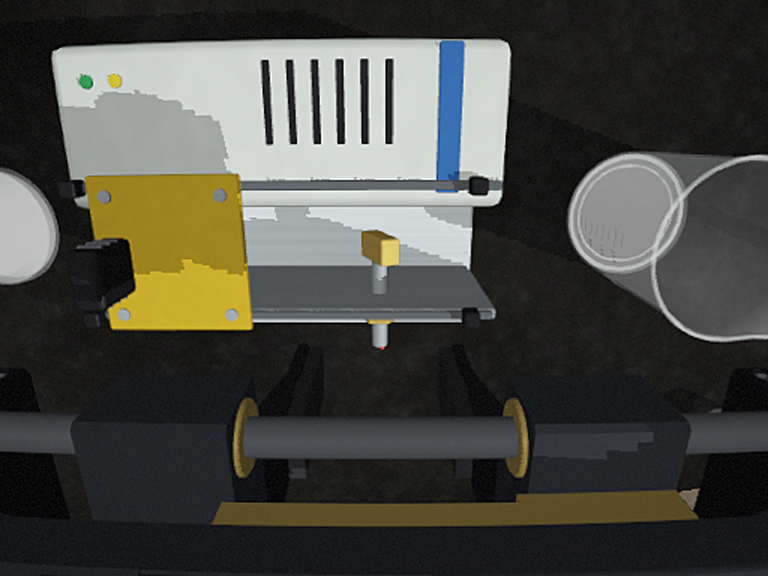

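View pics/scene5.png

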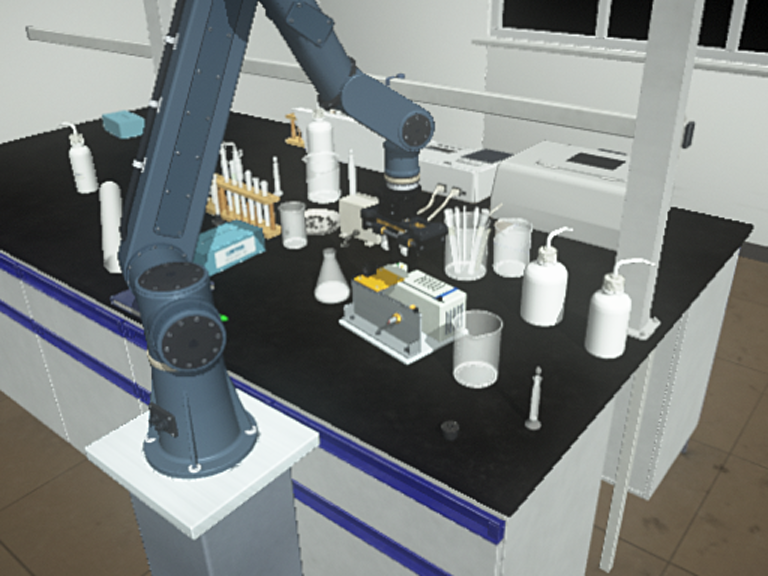

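View pics/top5.png

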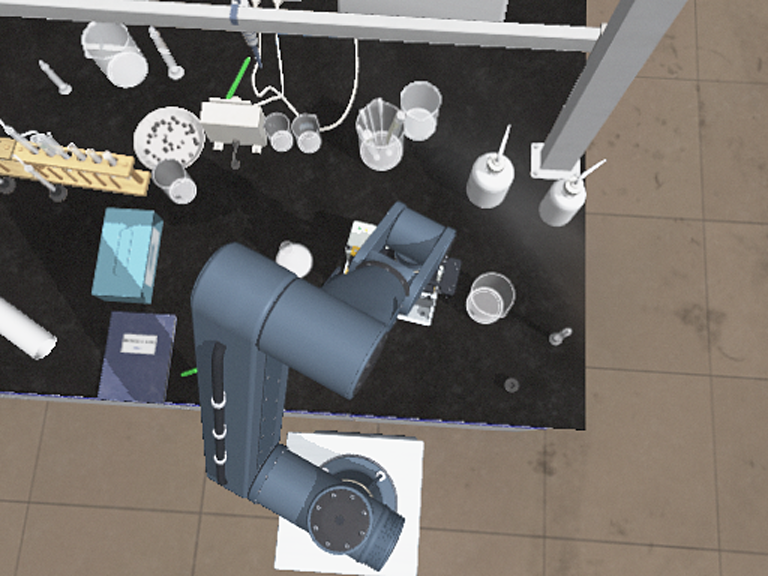

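```bash
python3 - <<'E'
import cv2
a=cv2.imread("pics/wrist5.png")
cv2.imwrite("pics/w5a.png",cv2.resize(a[215:360,310:450],None,fx=4.1,fy=4.1,interpolation=2))
E
```

```text
(no output)
```

View pics/w5a.png

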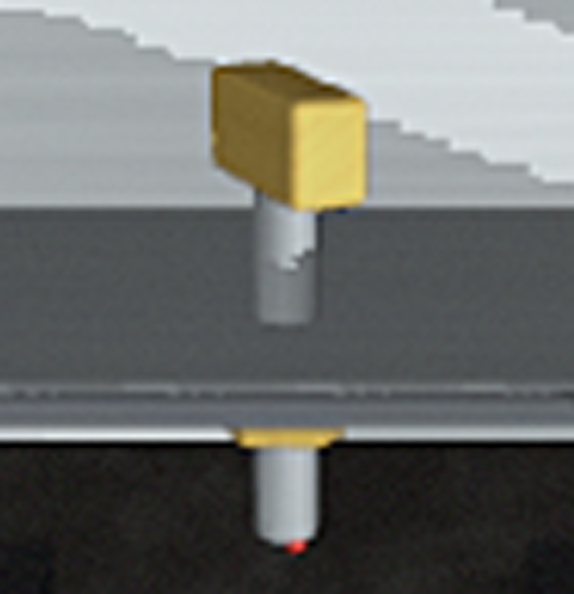

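```bash
python3 - <<'E'
from fit import *
c=dict(np.load("pics/wrist5.npz"))
f=lambda l:((np.array(l,float)+.5)/4.1+[310,215])/1.5-.5
ex=np.array([.984,-.178,0]);ey=np.array([.178,.984,0])
def sh(n,P): print(n,np.c_[P@ex,P@ey,P])
sh("shank",atz(c,f([(286,230),(286,320),(286,480)]),.083))
th=.42
sh("top face corners",atz(c,f([(292,105),(366,103),(366,205),(295,208)]),.078+16e-3*np.cos(th)+np.array([1,-1,-1,1])*6e-3*np.sin(th)))
s=read_state();p=np.array(s["position"]);sh("tcp",p[None]);print(s["tcp_rot"])
# project the finger tip centre line check
q=lambda l:(np.array(l,float)+.5)/1.5-.5
# guard plate now
P=atz(c,q([(86,176),(240,174),(252,329),(111,329)]),.118);sh("plate",P);print(P.mean(0)@ex,P.mean(0)@ey)
B=atz(c,q([(497,312)]),.110);sh("br",B)
E
```

```text
shank [[ 0.5038 -0.0134  0.4934 -0.1029  0.083 ]
 [ 0.4899 -0.0134  0.4797 -0.1004  0.083 ]
 [ 0.4641 -0.0134  0.4543 -0.0958  0.083 ]]
top face corners [[ 0.525  -0.0143  0.5141 -0.1076  0.0951]
 [ 0.5243 -0.0247  0.5115 -0.1176  0.0902]
 [ 0.5095 -0.0248  0.4969 -0.1151  0.0902]
 [ 0.5104 -0.0147  0.4996 -0.1053  0.0951]]
tcp [[ 0.4952 -0.0132  0.4849 -0.1012  0.1945]]
[[-0.1756 -0.9845 -0.0003]
 [-0.9845  0.1756  0.0006]
 [-0.0005  0.0004 -1.    ]]
plate [[ 0.5639  0.1353  0.579   0.0327  0.118 ]
 [ 0.5636  0.0557  0.5646 -0.0455  0.118 ]
 [ 0.4805  0.0565  0.4829 -0.03    0.118 ]
 [ 0.4802  0.1365  0.4968  0.0488  0.118 ]]
0.5220498302506548 0.09597807268506034
br [[ 0.4873 -0.0793  0.4655 -0.1648  0.11  ]]
```

```bash
python3 -m crank '[[[0,-1.2,0],[0,0,0]],[[0,-1.1,1],[0,0,0]],[[0,0,3],[0,0,0]],[[0,0,3],[0,0,0]],[[0,0,0],[0,0,0]],[[0,0,0],[0,0,0]]]'
python3 - <<'E'
from h import *
c=capture("wrist"); cv2.imwrite("pics/wrist6.png",cv2.resize(c["pixels"][:,:,::-1],None,fx=1.5,fy=1.5,interpolation=2))
s=read_state();p=s["position"];print(p,p@np.array([.984,-.178,0]),p@np.array([.178,.984,0]),s["force"],s["opening"])
E
```

```text
time_s: 8.35
position: [0.508, -0.106, 0.1239]
tcp_rot: [[-0.176, -0.984, -0.001], [-0.984, 0.176, 0.001], [-0.0, 0.001, -1.0]]
force: [0.8, -0.6, 0.0]
opening: 0.502
[ 0.50860044 -0.1064107   0.1248528 ] 0.5194039408446232 -0.014177248279946092 [-0.13081056  0.45995907  0.51718295] 0.5005857196428583
```

View pics/wrist6.png

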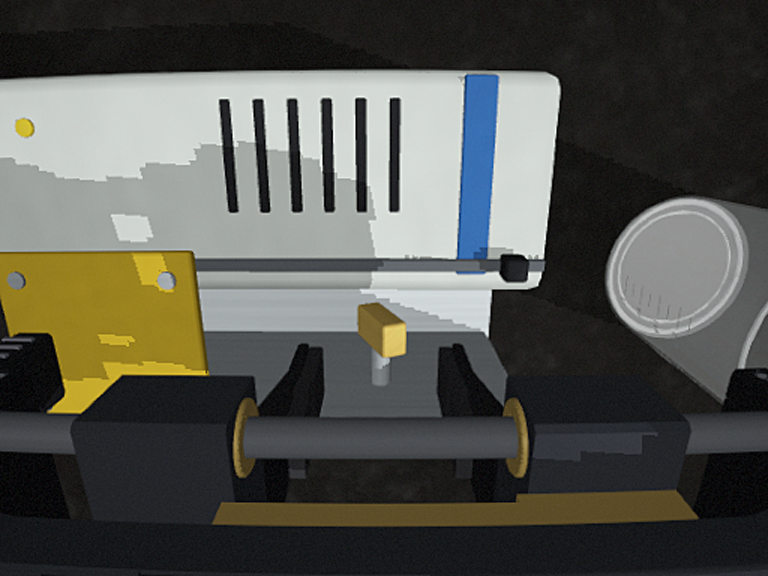

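```bash
python3 -m crank '[[[0,0,1.6],[0,0,0]],[[0,0,1.6],[0,0,0]],[[0,0,0],[0,0,0]]]';python3 -m crank '[[[0,0,1.6],[0,0,0]],[[0,0,1.6],[0,0,0]],[[0,0,0],[0,0,0]],[[0,0,0],[0,0,0]]]'
python3 - <<'E'
from h import *
c=capture("wrist"); cv2.imwrite("pics/wrist7.png",cv2.resize(c["pixels"][:,:,::-1],None,fx=1.5,fy=1.5,interpolation=2))
s=read_state();p=s["position"];print(p,p@np.array([.984,-.178,0]),p@np.array([.178,.984,0]),s["force"],s["opening"])
E
```

```text
time_s: 8.7
position: [0.5076, -0.1063, 0.0926]
tcp_rot: [[-0.177, -0.984, -0.0], [-0.984, 0.177, 0.0], [-0.0, 0.0, -1.0]]
force: [0.4, 0.3, 0.1]
opening: 0.5
time_s: 9.1
position: [0.5084, -0.1067, 0.0617]
tcp_rot: [[-0.177, -0.984, 0.002], [-0.984, 0.177, -0.001], [0.0, -0.002, -1.0]]
force: [-0.5, 0.6, 0.8]
opening: 0.498
[ 0.50854262 -0.10675326  0.06187632] 0.5194080140894446 -0.014524621215825257 [-0.32624588 -0.01035051  0.39750586] 0.500633443403104
```

View pics/wrist7.png

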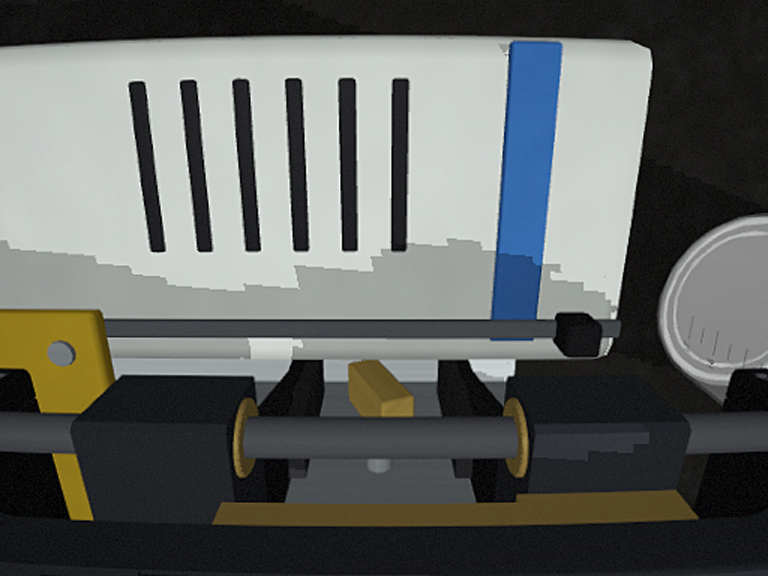

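```bash
python3 -m crank '[[[-0.1,0,0.1],[0,0,0]],[[0,0,0],[0,0,0]],[[0,0,0],[0,0,0]]]' 1;python3 -m crank '[[[0,0,0],[0,0,0]],[[0,0,0],[0,0,0]],[[0,0,0],[0,0,0]],[[0,0,0],[0,0,0]]]' 1
python3 - <<'E'
from h import *
c=capture("wrist"); cv2.imwrite("pics/wrist8.png",cv2.resize(c["pixels"][:,:,::-1],None,fx=1.5,fy=1.5,interpolation=2))
c=capture("scene"); cv2.imwrite("pics/scene8.png",cv2.resize(c["pixels"][165:255,215:335,::-1],None,fx=6,fy=6,interpolation=2))
s=read_state();p=s["position"];print(p,p@np.array([.984,-.178,0]),p@np.array([.178,.984,0]),s["force"],s["moment"],s["opening"])
E
```

```text
time_s: 9.45
position: [0.5079, -0.1054, 0.06]
tcp_rot: [[-0.177, -0.984, 0.001], [-0.984, 0.177, -0.0], [0.0, -0.001, -1.0]]
force: [0.1, 0.6, 0.0]
opening: 0.311
time_s: 9.85
position: [0.508, -0.1059, 0.0599]
tcp_rot: [[-0.177, -0.984, 0.001], [-0.984, 0.177, -0.001], [0.001, -0.001, -1.0]]
force: [0.1, -2.3, 3.8]
opening: 0.13
[ 0.50801054 -0.10591429  0.05986874] 0.5187351106769393 -0.013793789388927327 [-1.29980762 -3.18540449  5.32771546] [-0.43067444  0.17464865 -0.03673684] 0.13666939763331082
```

View pics/wrist8.png

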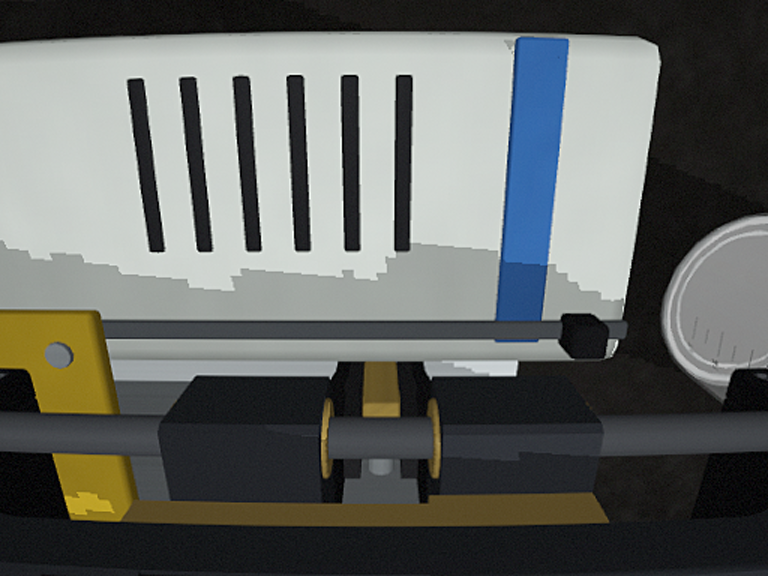

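View pics/scene8.png

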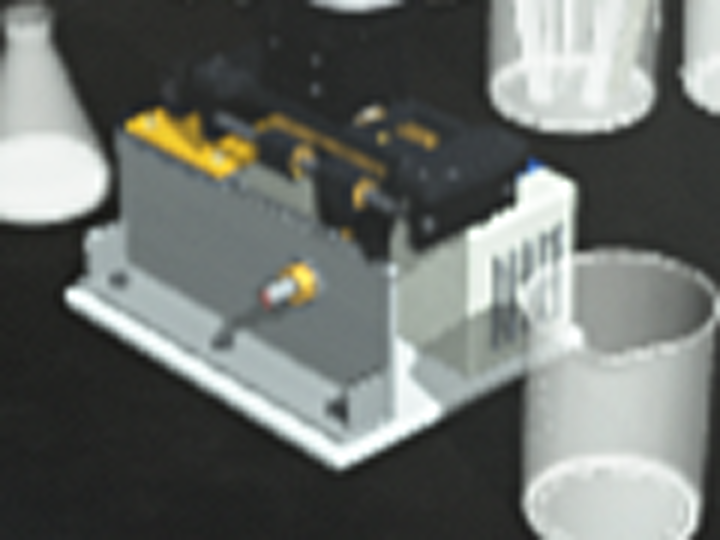

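```bash
python3 -m crank '[[[0,0,0],[0,0,0]],[[0,0,0],[0,0,0]],[[0,0,0],[0,0,0]],[[0,0,0],[0,0,0]],[[0,0,0],[0,0,0]],[[0,0,0],[0,0,0]],[[0,0,0],[0,0,0]],[[0,0,0],[0,0,0]],[[0,0,0],[0,0,0]],[[0,0,0],[0,0,0]]]' 1
python3 - <<'E'
from h import *
c=capture("wrist"); cv2.imwrite("pics/wrist9.png",cv2.resize(c["pixels"][220:345,180:330,::-1],None,fx=5,fy=4.8,interpolation=2) if 0 else cv2.resize(c["pixels"][220:345,180:330,::-1],None,fx=4.5,fy=4.5,interpolation=2))
s=read_state();print(s["position"],s["tcp_rot"],s["force"],s["moment"],s["opening"])
c=capture("top"); cv2.imwrite("pics/top9.png",cv2.resize(c["pixels"][100:290,150:420,::-1],None,fx=2.8,fy=2.8,interpolation=2))
E
```

```text
time_s: 10.95
position: [0.508, -0.1059, 0.0599]
tcp_rot: [[-0.177, -0.984, 0.001], [-0.984, 0.177, -0.001], [0.001, -0.001, -1.0]]
force: [-0.7, -3.6, 5.2]
opening: 0.138
[ 0.50799722 -0.10588767  0.05983956] [[-1.76615586e-01 -9.84279620e-01  7.50983383e-04]
 [-9.84279644e-01  1.76614931e-01 -8.64646500e-04]
 [ 7.18419050e-04 -8.91887706e-04 -9.99999344e-01]] [-0.91559694 -4.7341455   4.86254891] [-0.55474912  0.18792863 -0.0507319 ] 0.13901833486808984
```

View pics/wrist9.png

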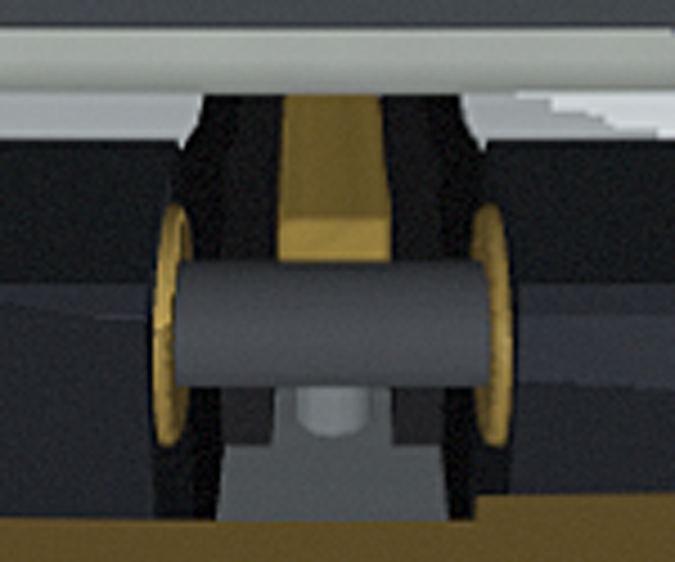

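View pics/top9.png

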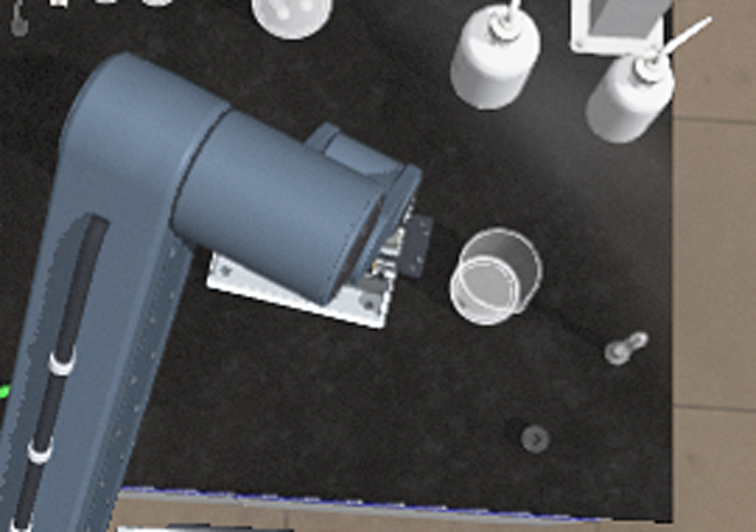

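```bash
python3 -c "
from rig import bot
print(bot.hand_in())"
```

```text
the job is handed in; nothing more can be done
None
```

The lock is open and the bolt's T-head was upright in the gripper when I handed the job in, at about 11 s of the 40 s allowed.

- **Guard:** I gripped the black grip and slid it left until the position stopped changing and the push force rose to about 14 N. Pictures after release, and again with the bolt held, show the guard at its left end.
- **Bolt:** I lowered the fingers into the gap and closed them on the head's two flat sides. The opening settled at 0.138, about 12 mm, which is the width across the flats. The wrist picture shows the head upright between the pads, and the tool is vertical to within about 0.1 degree.
- **Hold:** Over one more second of holding, the pose and opening stayed steady. The wrist force was about 5–7 N, well under the limit.
- **Bystanders:** The beaker, cylinder and stopper look untouched in the last top view. The arm hid the flask there, but the scene picture taken with the bolt held shows it standing where it was.
- **Disagreement:** The first camera estimate of the drive's y position was about 2 mm off the end-stop position felt by the arm. A closer wrist view of the shank agreed with the arm to within 0.5 mm, and I aimed the grasp by that.
- **Not checked:** I could not read the angle of the red line on the stud in the pictures. That the bolt is upright rests on the wrist view and the finger opening.

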